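Open the top half of the stock cupboard's split door

ROBOT

A 7-joint arm with a two-finger parallel gripper is mounted at the origin on the work surface. World frame = base frame: x ahead of the robot, y to its left, z up, the work surface at z = 0. Lengths are in m, angles in degrees, forces in N, time in s.
With the tool pointing down it reaches from about 0.4 to 0.85 m from the base axis. Payload 4.4 kg.
Tool frame: the origin (TCP) lies midway between the tips of the shut fingers; the grasp point (between the pads) lies 19 mm behind it (arm.pinch_z is the distance from the TCP to the grasp point, in m); z points along the fingers, x is the direction in which the jaws open and shut, and the axes are right-handed (so a half turn about z gives the same grasp; the last joint's range is limited). The gripper opens to 94 mm and grips with 3 to 60 N. Pads are 16 mm wide; open, the fingers measure 119 mm over their backs; the gripper's body (75 mm by 177 mm) begins 78 mm behind the grasp point.
Start: joints at [-74.301, 36.005, 2.206, 86.941, -1.547, 57.084, -1.146], TCP at [0.217, 0.613, 0.184] pointing down, gripper open.
Joint ranges: [-175.42, 175.42], [-21.48, 121.26], [-71.46, 75.88], [10.55, 141.38], [-63.04, 243.04], [13.31, 113.54], [-168.57, 168.57]. Speed limits (degrees/s): [147.25, 147.25, 180, 180, 180, 180, 180].

INTERFACE

Orientations are given as a 3x3 rotation matrix whose columns are the frame's x, y, z axes.
In Python, from cell import sensors, cams, arm gives the robot as it stands.
- The arm moves only by the tool apply_moves, never from a script. Its arguments are lists of equal length, an entry for each row: "linear": the shift along the tool's x, y, z in cm, a list of three; "yaw": the turn about the tool's z in rad. A call has 1 to 8 rows; each row is the pose to reach, as a shift and turn from the pose commanded when the call began, along the tool's axes at that moment; what a row does not reach only later rows make up. A row lasts 1/8 s, in which the tool goes at most 62.5 mm and 10.7 degrees, less where a joint would pass 70% of its speed; a pose out of reach is approached as far as the arm can. A call with a gripper value outside its range is refused whole. "hand" is the opening, from 0 (shut) to 1 (fully open), set as the call begins (left out, the last holds). The fingers move at their own pace and stop on an object; the grip force is fixed at half the most. Time passes only in rows, so rows that repeat a pose let the fingers close. It gives the time, the measured TCP pose, the force and the opening at its end, in the units of the state.
- sensors.observe(): the state, without advancing time (a new reading comes with each control period).
- cams.snapshot(name): name is "side" or "top" or "wrist"; returns (picture, depth): 480x640x3 uint8, red, green, blue; 480x640 float32, m along the optical axis (not along the pixel's ray), 0 where there is no reading.
- cams.camera_info(name): a dict with "fx", "fy", "cx", "cy" (pixels), "extrinsics" (4x4, takes a point from camera to world coordinates). Camera axes: x right, y up, looking along -z (the intrinsics and any distortion apply to the point x, -y, -z); pixel columns grow to the right and rows downward; lengths in m; the calibration is good to about 2 mm. A picture is of the moment at which its call begins: read the wrist's pose just before it. camera_info takes no time and is no camera call; for the wrist camera it gives the pose at the moment of the call.
- arm.finish_job(): hands the job in, once; it reports no verdict.
Trained networks look in the newest picture that a camera, given by its name, has taken for a name from the list of things; names that differ only in an ending like _2 or _b are one class to them, and where a whole thing is asked for, a point or a joint stands for the part that bears it (a point fixed in the world has none). Each returns a list of dicts, best first, with "confidence" (0 to 1); they miss things now and then, are a little off and sometimes report something else, mostly with a low value. They report only what shows in the picture. A call takes as long as a camera call.
- cams.boxes_of(camera, thing): "location" ([column, row] in pixels, amid what is visible of it).
- cams.mark_of(camera, thing): "location" ([column, row] in pixels: a listed point, or the origin of a listed thing).
The state is a dict: "clock": time; "joint_pos": joint angles; "joint_velocities": joint speeds; "effort": joint torques, N m; "tcp_pos": TCP position; "eef_rot": TCP orientation; "wrist_force": force on the tool from outside, world axes, zero at the start; "ft_torque": the same for the moment, N m; "grip_width": finger opening in m.
Only numpy, scipy, OpenCV 4.12 (cv2) and the standard library are available. Lean on these libraries where they do the work, as an engineer would, in place of code of your own. Each camera call takes 0.05 s, during which the arm holds its last target.

TASK

Open the top half of the little bench cupboard's split door so that the rolled tubes behind it can be reached: swing it gently until it stands wide open, at about a right angle to the cupboard's front, and leave it there. The bottom half has to stay shut with its bolt shot.

Things in the scene. Friction and masses are not known exactly. Their poses are not given: they have to be found in the camera images.
- top_leaf (a joint): Top half of the split door of a fixed wooden bench cupboard (240 wide, 200 deep, 295 high, sizes in mm; front faces right and away from the robot). Leaf 190 x 136 x 15, lower edge 157 above the bench. 0 rad shut, may start up to 0.15 ajar, stop at 1.9; friction holds it where left. Upright hinge on the side nearer the robot; opening turns it clockwise seen from above.
- top_handle (a point): Grip point on the top leaf's handle, 265 mm above the bench: an upright round steel bar, 11 mm diameter, from 190 to 290 mm above the bench, 35 mm out from the leaf's face on two studs. The point is on the bar's centre line; axes turn with the leaf: z up, -x out from its front, +y along it to the hinge. The hinge axis lies at x = +42.5, y = +160 mm in these axes.
- bottom_leaf (a joint): Bottom half of the door: same size, same hinge side, same kind of handle (bar from 23 to 123 mm above the bench); edges 12 and 148 mm above the bench. 0 rad is shut, where it starts and where the bolt keeps it; grows as it opens.
- bolt (a joint): Barrel bolt on the bottom leaf, 138 mm above the bench: a level steel rod of 10 mm diameter with a small knob, shot into a keep on the door post away from the hinge. 0 m is fully shot (its start), grows to 0.028 as it is drawn towards the hinge; stiff, about 4 N.

How it is judged:
By the outcome, as a careful person would: the job done as asked, in the order asked, and still so for the second after the job is handed in, with the robot touching nothing.
It also fails if it takes over 42 s, if anything falls off the work surface, if the arm or the gripper's body presses on something with over 40 N, if the wrist force passes 120 N, or if a joint passes its speed limit or range.

## Working session

There is one attempt and no reset: what is moved stays moved. The work goes in short steps, Python scripts to look and compute and a tool call to move; the robot and the scene stay as the last step left them, time stands still between calls to the robot, and variables do not carry over. Pictures are saved under pics/ and viewed, and the job is handed in when it is done.

Besides the shell and the picture viewer there is one more tool, called after "Emit:" as name([rows], argument=value, ...), one row to a line, values as JSON. apply_moves: Moves the arm, as the interface text tells. Its arguments: {"type":"object","properties":{"linear":{"type":"array"},"yaw":{"type":"array"},"hand":{"type":"number"}},"required":["linear","yaw"]}

```bash
mkdir -p pics; ls; cat > h.py <<'E'
import numpy as np, cv2
from cell import sensors, cams, arm
def px2w(name,uv,depth):
    i=cams.camera_info(name);E=np.array(i["extrinsics"])
    u,v=uv;d=depth
    p=np.array([(u-i["cx"])/i["fx"]*d,-(v-i["cy"])/i["fy"]*d,-d,1])
    return (E@p)[:3]
def ray(name,uv):
    i=cams.camera_info(name);E=np.array(i["extrinsics"])
    d=E[:3,:3]@np.array([(uv[0]-i["cx"])/i["fx"],-(uv[1]-i["cy"])/i["fy"],-1]);return E[:3,3],d/np.linalg.norm(d)
def w2px(name,p):
    i=cams.camera_info(name);E=np.linalg.inv(np.array(i["extrinsics"]))
    q=E[:3,:3]@np.array(p)+E[:3,3]
    return np.array([i["cx"]+i["fx"]*q[0]/-q[2], i["cy"]+i["fy"]*q[1]/q[2]])
def tri(a,b):
    (o1,d1),(o2,d2)=a,b
    A=np.stack([d1,-d2],1);s=np.linalg.lstsq(A,o2-o1,rcond=None)[0]
    p,q=o1+s[0]*d1,o2+s[1]*d2
    return (p+q)/2,np.linalg.norm(p-q)
E
python3 - <<'E'
from h import *
np.set_printoptions(precision=4,suppress=True)
s=sensors.observe();print(s["clock"],s["tcp_pos"],s["eef_rot"],s["wrist_force"],s["grip_width"],arm.pinch_z)
for n in ["side","top","wrist"]:
    p,d=cams.snapshot(n);cv2.imwrite(f"pics/{n}0.png",p[:,:,::-1]);np.save(f"pics/{n}0.npy",d)
    i=cams.camera_info(n);print(n,i)
    for t in ["top_handle","top_leaf","bolt"]:
        print(t,[(r["location"],r["confidence"]) for r in cams.mark_of(n,t)[:2]])
E
```

```text
pics
0.0 [0.2164 0.6122 0.1835] [[ 0.3333  0.9428 -0.0006]
 [ 0.9428 -0.3333 -0.0018]
 [-0.0019  0.     -1.    ]] [-0.2146  0.7563 -0.5321] 0.09406848437243998 0.0188
side {'fx': 497.05880018115045, 'fy': 497.05880018115045, 'cx': 317.1057801523233, 'cy': 241.85372147033956, 'extrinsics': array([[ 0.9575,  0.2738, -0.0908,  0.5225],
       [-0.2883,  0.9012, -0.3237, -0.1745],
       [-0.0068,  0.3361,  0.9418,  0.789 ],
       [ 0.    ,  0.    ,  0.    ,  1.    ]])}
top_handle [([453.7, 267.2], 0.69)]Traceback (most recent call last):
  File "<stdin>", line 8, in <module>
ValueError: it knows: top_handle
```

```bash
python3 - <<'E'
from h import *
np.set_printoptions(precision=4,suppress=True)
for n in ["side","top","wrist"]:
    p,d=cams.snapshot(n);cv2.imwrite(f"pics/{n}0.png",p[:,:,::-1]);np.save(f"pics/{n}0.npy",d)
    i=cams.camera_info(n);print(n,i["fx"],i["cx"],i["cy"],np.array(i["extrinsics"])[:3])
    print([(r["location"],r["confidence"]) for r in cams.mark_of(n,"top_handle")[:3]])
print(sensors.observe()["clock"])
E
```

```text
side 497.05880018115045 317.1057801523233 241.85372147033956 [[ 0.9575  0.2738 -0.0908  0.5225]
 [-0.2883  0.9012 -0.3237 -0.1745]
 [-0.0068  0.3361  0.9418  0.789 ]]
[([454.8, 266.9], 0.78)]
top 433.8430038436481 324.2532480996487 236.0242409067507 [[ 0.0004  0.9876 -0.1571  0.4651]
 [-0.9989 -0.007  -0.0465  0.0087]
 [-0.047   0.1569  0.9865  0.8602]]
[([392.3, 134.1], 0.85)]
wrist 373.6180569665492 316.14271286115036 241.17078591847846 [[ 0.3332 -0.9174 -0.2177  0.1533]
 [ 0.9429  0.324   0.0774  0.6349]
 [-0.0005 -0.231   0.973   0.3835]]
[]
0.4
```

View pics/side0.png

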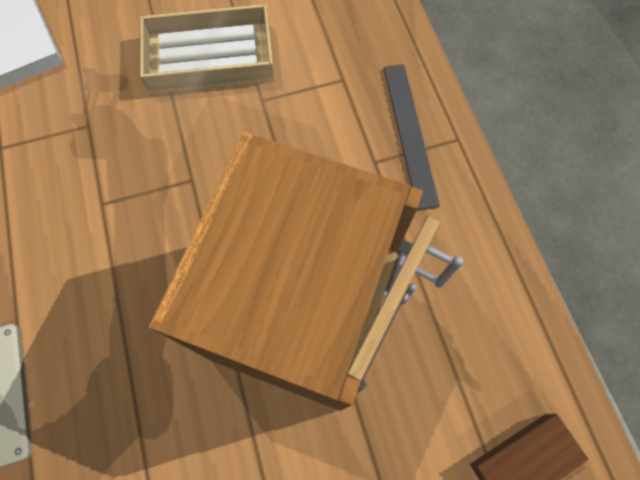

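View pics/top0.png

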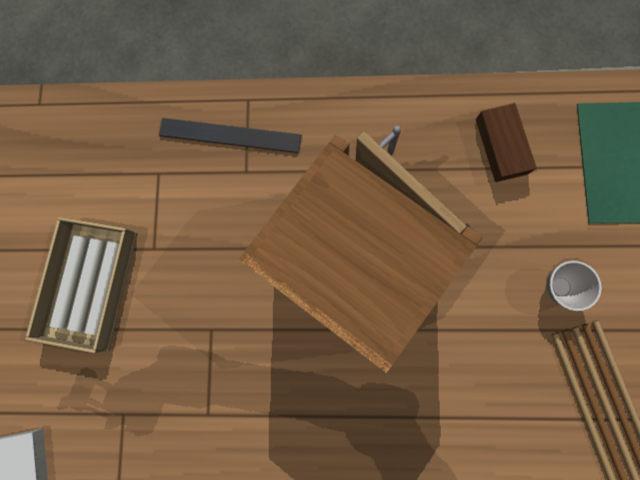

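View pics/wrist0.png

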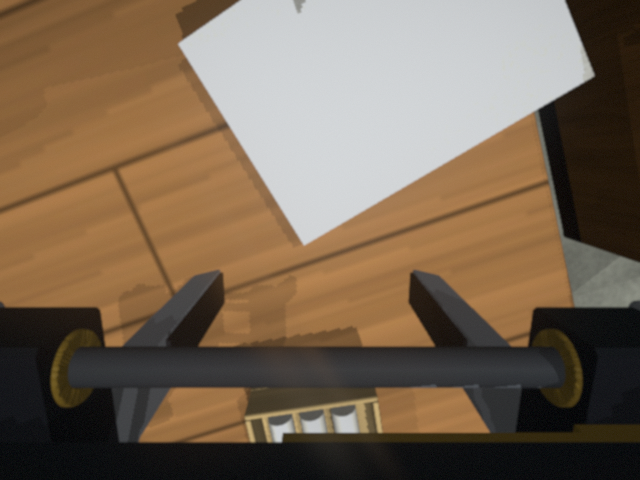

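```bash
python3 - <<'E'
from h import *
np.set_printoptions(precision=4,suppress=True)
print("handle net",tri(ray("side",(454.3,267)),ray("top",(392.3,134.1))))
ds=np.load("pics/side0.npy");dt=np.load("pics/top0.npy")
for n,d,uv in [("side",ds,(458,262)),("top",dt,(397,129)),("side",ds,(434,222)),("side",ds,(353,378)),("side",ds,(249,138)),("side",ds,(418,190)),("side",ds,(345,400)),("side",ds,(155,325)),("top",dt,(362,136)),("top",dt,(465,229)),("top",dt,(342,145)),("top",dt,(475,240)),("top",dt,(248,257)),("top",dt,(386,366))]:
    u,v=uv
    print(n,uv,px2w(n,uv,d[v,u]), px2w(n,uv,np.median(d[v-2:v+3,u-2:u+3])))
for n in("side","top"):
    im=cv2.imread(f"pics/{n}0.png")
    c=im[170:420,320:500] if n=="side" else im[100:260,320:500]
    cv2.imwrite(f"pics/{n}0c.png",cv2.resize(c,None,fx=2.4 if n=="side" else 3.5,fy=2.4 if n=="side" else 3.5,interpolation=cv2.INTER_CUBIC))
E
```

```text
handle net (array([ 0.7143, -0.0628,  0.2481]), np.float64(0.000654165249702778))
side (458, 262) [ 0.7054 -0.0674  0.2903] [ 0.706  -0.0671  0.2888]
top (397, 129) [ 0.7038 -0.0644  0.291 ] [ 0.7046 -0.0646  0.2891]
side (434, 222) [ 0.6971 -0.0186  0.2925] [ 0.6971 -0.0186  0.2925]
side (353, 378) [ 0.563  -0.1478  0.2961] [ 0.5632 -0.1476  0.2939]
side (249, 138) [0.5321 0.1382 0.2954] [0.5321 0.1383 0.2952]
side (418, 190) [0.6931 0.0208 0.2953] [0.6933 0.0211 0.2947]
side (345, 400) [ 0.5495 -0.1647  0.2957] [ 0.5496 -0.1647  0.2943]
side (155, 325) [ 0.3897 -0.0418  0.2942] [ 0.39   -0.042   0.2951]
top (362, 136) [ 0.6934 -0.0162  0.2939] [ 0.6938 -0.0163  0.2928]
top (465, 229) [ 0.5634 -0.1489  0.2928] [ 0.5634 -0.1489  0.2928]
top (342, 145) [0.6807 0.0112 0.2945] [0.6808 0.0112 0.2944]
top (475, 240) [ 0.5484 -0.1603  0.2955] [ 0.5484 -0.1604  0.2951]
top (248, 257) [0.5276 0.1359 0.2962] [0.5278 0.1363 0.2946]
top (386, 366) [ 0.3898 -0.042   0.296 ] [ 0.3896 -0.0422  0.2945]
```

View pics/side0c.png

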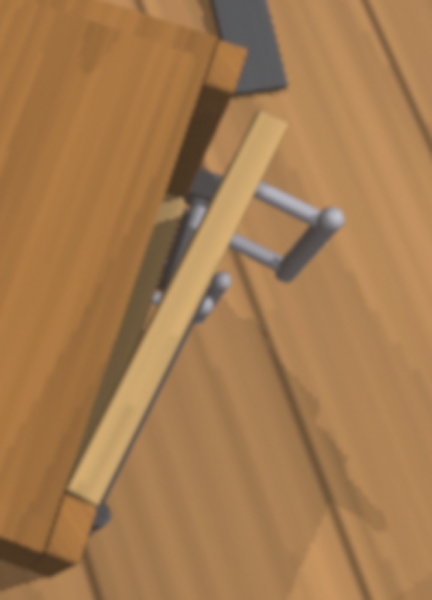

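View pics/top0c.png

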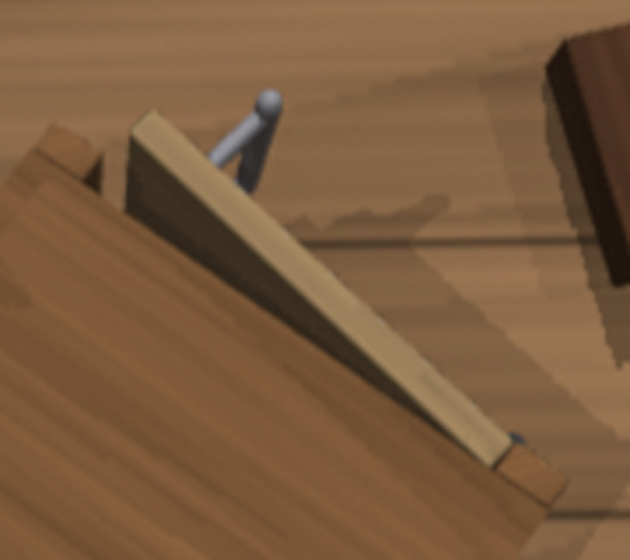

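```bash
python3 - <<'E'
from h import *
np.set_printoptions(precision=4,suppress=True)
print("bartop",tri(ray("side",(458.75,260.6)),ray("top",(396.6,129.1))))
for z in(.19,.265,.29):
    for xy in [(.705,-.066),(.7143,-.0628)]:
        print(z,xy,w2px("side",(*xy,z)),w2px("top",(*xy,z)))
i=np.load("pics/side0.npy")
for uv in [(440,284),(441,282),(445,277),(450,271),(455,265)]: print(uv,px2w("side",uv,i[uv[1],uv[0]]))
R=np.array(sensors.observe()["eef_rot"]);p=sensors.observe()["tcp_pos"]
print(100*R.T@(np.array([.705,-.066,.36])-p))
E
```

```text
bartop (array([ 0.7084, -0.0648,  0.2825]), np.float64(0.0023102528356696845))
0.19 (0.705, -0.066) [436.1719 285.1562] [390.5488 153.4729]
0.19 (0.7143, -0.0628) [442.2328 280.6551] [388.4083 147.9601]
0.265 (0.705, -0.066) [451.1323 267.7826] [395.9793 135.4246]
0.265 (0.7143, -0.0628) [457.9244 262.7601] [393.5706 129.3036]
0.29 (0.705, -0.066) [457.0195 260.9458] [398.0888 128.4138]
0.29 (0.7143, -0.0628) [464.0959 255.722 ] [395.5751 122.0594]
(440, 284) [ 0.7047 -0.0691  0.2071]
(441, 282) [ 0.7037 -0.0689  0.2169]
(445, 277) [ 0.704  -0.0684  0.2366]
(450, 271) [ 0.7037 -0.0683  0.2612]
(455, 265) [ 0.7033 -0.0684  0.2845]
[-47.7202  68.6697 -17.5624]
```

Emit:
apply_moves([
  [0,0,-5],
  [0,0,-10],
  [0,0,-15],
  [0,0,-18],
  [0,0,-18],
], yaw=[0.1,0.2,0.3,0.45,0.45], hand=1)

```text
clock: 1.02
tcp_pos: [0.2171, 0.6141, 0.3671]
eef_rot: [[0.71, 0.704, 0.002], [0.704, -0.71, 0.005], [0.005, -0.002, -1.0]]
wrist_force: [-0.3, -0.3, 0.3]
grip_width: 0.0942
```

Emit:
apply_moves([
  [-0.8,5,0],
  [-1.6,10,0],
  [-2.4,15,0],
  [-3.2,20,0],
  [-4,25,0],
  [-4.8,30,0],
  [-5.6,35,0],
  [-6.4,40,0],
], yaw=[0,0,0,0,0,0,0,0])

```text
clock: 2.02
tcp_pos: [0.4528, 0.2819, 0.3629]
eef_rot: [[0.709, 0.706, -0.002], [0.706, -0.709, -0.001], [-0.002, -0.0, -1.0]]
wrist_force: [1.1, -0.1, 0.6]
grip_width: 0.0943
```

Emit:
apply_moves([
  [-0.8,5,0],
  [-1.6,10,0],
  [-2.4,15,0],
  [-3.2,20,0],
  [-4,25,0],
  [-4.8,30,0],
  [-5.3,33,0],
  [-5.3,33,0],
], yaw=[0,0,0,0,0,0,0,0])

```text
clock: 3.02
tcp_pos: [0.6473, 0.0088, 0.3619]
eef_rot: [[0.712, 0.702, -0.003], [0.702, -0.712, -0.002], [-0.004, -0.001, -1.0]]
wrist_force: [0.4, 0.0, -0.2]
grip_width: 0.0941
```

```bash
python3 - <<'E'
from h import *
np.set_printoptions(precision=4,suppress=True)
s=sensors.observe();print(s["clock"],s["tcp_pos"],s["eef_rot"])
n="wrist"
p,d=cams.snapshot(n);cv2.imwrite("pics/w1.png",p[:,:,::-1]);np.save("pics/w1.npy",d)
print([(r["location"],r["confidence"]) for r in cams.mark_of(n,"top_handle")])
print([w2px(n,(.705,-.065,z)) for z in(.29,.265)])
E
```

```text
3.025 [0.6473 0.0088 0.3619] [[ 0.7124  0.7018 -0.0034]
 [ 0.7018 -0.7124 -0.0018]
 [-0.0037 -0.0011 -1.    ]]
[([307.1, 342.9], 0.72)]
[array([300.2435, 360.0251]), array([301.4644, 344.6354])]
```

View pics/w1.png

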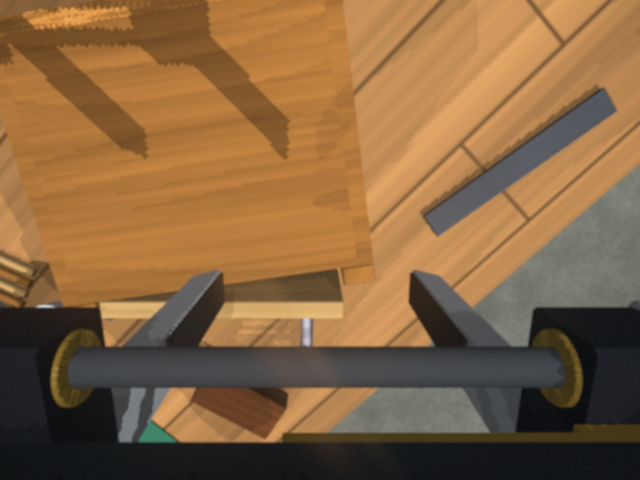

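Emit:
apply_moves([
  [-0.3,4,0],
  [-0.6,8,0],
  [-0.7,9.4,0],
  [-0.7,9.4,0],
  [-0.7,9.4,0],
], yaw=[0,0,0,0,0])

```text
clock: 3.75
tcp_pos: [0.7081, -0.0574, 0.3644]
eef_rot: [[0.708, 0.706, -0.0], [0.706, -0.708, 0.002], [0.001, -0.001, -1.0]]
wrist_force: [0.9, -0.2, 0.2]
grip_width: 0.0944
```

```bash
python3 - <<'E'
from h import *
np.set_printoptions(precision=4,suppress=True)
s=sensors.observe();print(s["clock"],s["tcp_pos"],s["eef_rot"])
for n in("wrist","side"):
  p,d=cams.snapshot(n);cv2.imwrite(f"pics/{n}2.png",p[:,:,::-1])
  print([(r["location"],r["confidence"]) for r in cams.mark_of(n,"top_handle")])
  print([w2px(n,(.708,-.063,z)) for z in(.29,.265)])
E
```

```text
3.75 [ 0.7081 -0.0574  0.3644] [[ 0.7084  0.7058 -0.0004]
 [ 0.7058 -0.7084  0.0015]
 [ 0.0008 -0.0014 -1.    ]]
[([313.0, 242.8], 0.96)]
[array([311.563 , 248.1929]), array([311.8986, 240.6323])]
[([454.8, 263.0], 0.73)]
[array([458.5952, 257.5497]), array([452.6535, 264.5173])]
```

View pics/wrist2.png

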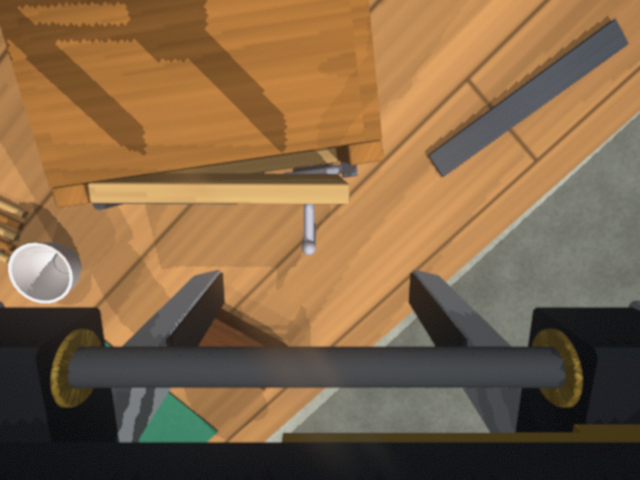

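View pics/side2.png

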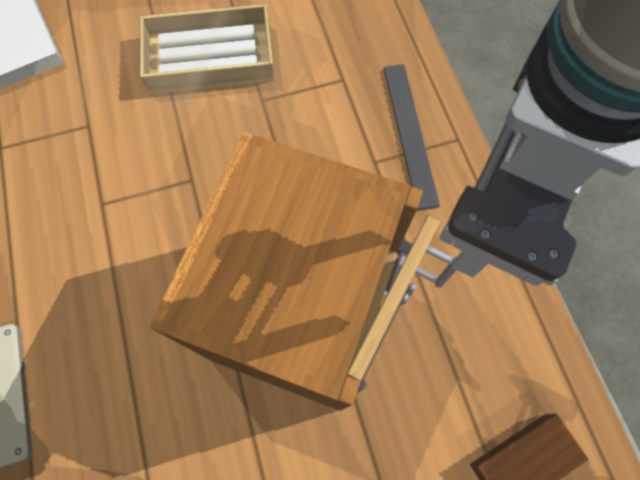

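Emit:
apply_moves([
  [-0.5,0.4,1.5],
  [-0.5,0.4,4],
  [-0.5,0.4,6.5],
  [-0.5,0.4,9],
  [-0.5,0.4,11.4],
  [-0.5,0.4,11.4],
  [-0.5,0.4,11.4],
], yaw=[0,0,0,0,0,0,0])

```text
clock: 4.82
tcp_pos: [0.7082, -0.0664, 0.2509]
eef_rot: [[0.71, 0.704, 0.001], [0.704, -0.71, -0.0], [0.0, 0.001, -1.0]]
wrist_force: [-0.1, -0.9, 0.9]
grip_width: 0.0941
```

```bash
python3 - <<'E'
from h import *
np.set_printoptions(precision=4,suppress=True)
s=sensors.observe();print(s["clock"],s["tcp_pos"],s["wrist_force"])
for n in("wrist","side"):
  p,d=cams.snapshot(n);cv2.imwrite(f"pics/{n}3.png",p[:,:,::-1])
E
```

```text
4.825 [ 0.7082 -0.0664  0.2509] [-0.0618 -0.9081  0.9047]
```

View pics/wrist3.png

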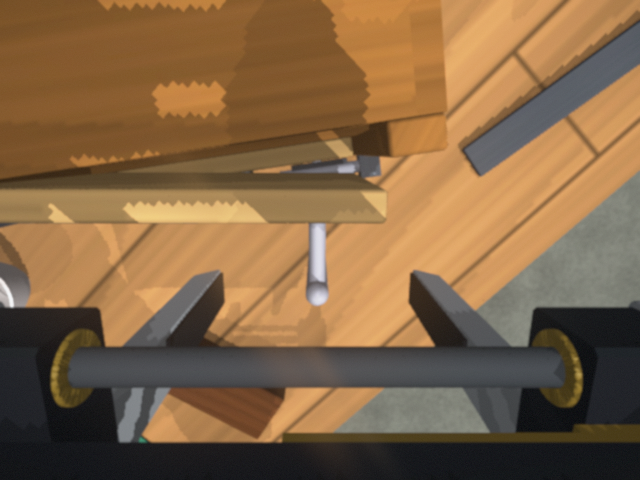

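View pics/side3.png

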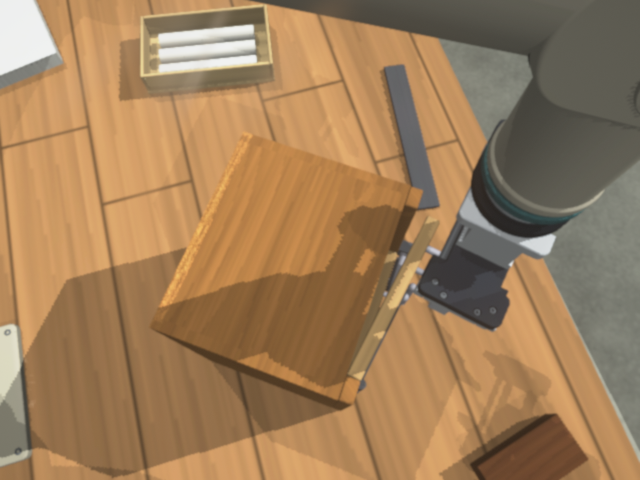

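```bash
python3 - <<'E'
from h import *
s=sensors.observe();t=s["tcp_pos"];print(t)
o,d=ray("wrist",(317,293));k=(.289-o[2])/d[2];print(o+k*d, w2px("wrist",(t[0],t[1],.289)))
E
```

```text
[ 0.70856976 -0.0663645   0.2516037 ]
[ 0.70563481 -0.06357325  0.289     ] [317.25280957 301.22069831]
```

Emit:
apply_moves([
  [0,-0.35,0],
  [0,-0.35,0],
], yaw=[0,0])

```text
clock: 5.18
tcp_pos: [0.7055, -0.0631, 0.2509]
eef_rot: [[0.71, 0.704, 0.001], [0.704, -0.71, 0.0], [0.001, 0.0, -1.0]]
wrist_force: [-0.4, 0.1, 0.8]
grip_width: 0.0941
```

Emit:
apply_moves([
  [0,0,0],
  [0,0,0],
  [0,0,0],
  [0,0,0],
  [0,0,0],
  [0,0,0],
  [0,0,0],
  [0,0,0],
], yaw=[0,0,0,0,0,0,0,0], hand=0)

```text
clock: 6.18
tcp_pos: [0.7054, -0.0636, 0.2504]
eef_rot: [[0.71, 0.704, 0.0], [0.704, -0.71, 0.0], [0.0, -0.0, -1.0]]
wrist_force: [0.2, 0.2, 1.0]
grip_width: 0.0176
```

Emit:
apply_moves([
  [0,0,0],
  [0,0,0],
  [0,0,0],
], yaw=[0,0,0])

```text
clock: 6.55
tcp_pos: [0.7056, -0.0634, 0.2503]
eef_rot: [[0.71, 0.704, 0.0], [0.704, -0.71, 0.0], [0.0, 0.0, -1.0]]
wrist_force: [1.4, -0.6, -0.0]
grip_width: 0.0099
```

```bash
python3 - <<'E'
from h import *
np.set_printoptions(precision=4,suppress=True)
s=sensors.observe();R=np.array(s["eef_rot"]);t=np.array(s["tcp_pos"])
l=R[:2,0];m=R[:2,1];bar=t[:2]
H=bar-.0425*m-.16*l
print(bar,H,np.degrees(np.arctan2(l[1],l[0])))
# arc in tool axes (current)
r=bar-H
for a in range(0,91,5):
    c,sn=np.cos(-np.radians(a)),np.sin(-np.radians(a))
    q=H+np.array([[c,-sn],[sn,c]])@r-bar
    print(a,np.round(np.radians(a),3),np.round(100*(q@l),2),np.round(100*(q@m),2))
E
```

```text
[ 0.7056 -0.0634] [ 0.562  -0.1459] 44.74988601903428
0 0.0 0.0 0.0
5 0.087 -0.43 1.38
10 0.175 -0.98 2.71
15 0.262 -1.65 4.0
20 0.349 -2.42 5.22
25 0.436 -3.3 6.36
30 0.524 -4.27 7.43
35 0.611 -5.33 8.41
40 0.698 -6.48 9.29
45 0.785 -7.69 10.07
50 0.873 -8.97 10.74
55 0.96 -10.3 11.29
60 1.047 -11.68 11.73
65 1.134 -13.09 12.05
70 1.222 -14.52 12.24
75 1.309 -15.96 12.3
80 1.396 -17.41 12.24
85 1.484 -18.84 12.06
90 1.571 -20.25 11.75
```

Emit:
apply_moves([
  [-0.2,0.7,0],
  [-0.43,1.38,0],
  [-0.7,2.05,0],
  [-0.98,2.71,0],
  [-1.3,3.36,0],
  [-1.65,4.0,0],
  [-2.03,4.62,0],
  [-2.42,5.22,0],
], yaw=[0.044,0.087,0.131,0.175,0.218,0.262,0.305,0.349])

```text
clock: 7.55
tcp_pos: [0.7258, -0.1179, 0.2504]
eef_rot: [[0.909, 0.416, 0.001], [0.416, -0.909, 0.0], [0.001, 0.0, -1.0]]
wrist_force: [5.4, 0.5, -2.2]
grip_width: 0.0101
```

```bash
python3 - <<'E'
from h import *
s=sensors.observe();print(s["tcp_pos"],s["wrist_force"],s["ft_torque"],s["grip_width"])
for n in("side",):
  p,d=cams.snapshot(n);cv2.imwrite(f"pics/{n}4.png",p[:,:,::-1])
E
```

```text
[ 0.72578187 -0.11792769  0.25038564] [ 5.44423505  0.52460116 -2.1519813 ] [ 0.31797834 -1.12911541  0.01168929] 0.010084893339870914
```

View pics/side4.png

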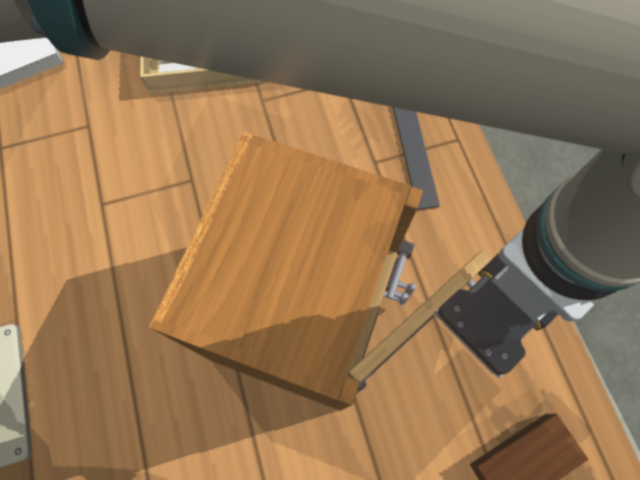

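The side picture shows the top leaf coming open with the gripper (free end now near px (480,258)), while the bottom handle and bolt near (400,285) haven't moved. The force is about 5 N, so I'll continue along the arc.

Emit:
apply_moves([
  [-0.2,0.7,0],
  [-0.43,1.38,0],
  [-0.7,2.05,0],
  [-0.98,2.71,0],
  [-1.3,3.36,0],
  [-1.65,4.0,0],
  [-2.03,4.62,0],
  [-2.42,5.22,0],
], yaw=[0.044,0.087,0.131,0.175,0.218,0.262,0.305,0.349])

```text
clock: 8.6
tcp_pos: [0.7258, -0.1764, 0.2504]
eef_rot: [[0.997, 0.08, 0.002], [0.08, -0.997, -0.001], [0.002, 0.001, -1.0]]
wrist_force: [6.2, -0.3, -3.1]
grip_width: 0.0099
```

```bash
python3 - <<'E'
from h import *
s=sensors.observe();print(s["clock"],s["tcp_pos"],s["wrist_force"],s["ft_torque"],s["grip_width"],s["joint_pos"])
E
```

```text
8.6 [ 0.72581435 -0.17635902  0.2503955 ] [ 6.17660393 -0.28411664 -3.1042446 ] [-0.1543879  -1.38230661 -0.03045342] 0.00988549506382277 [ -1.36086148  44.92023988  29.21926671  63.57153831 -20.761236
  76.16741576  29.9459007 ]
```

Emit:
apply_moves([
  [-0.2,0.7,0],
  [-0.43,1.38,0],
  [-0.7,2.05,0],
  [-0.98,2.71,0],
  [-1.3,3.36,0],
  [-1.65,4.0,0],
  [-2.03,4.62,0],
  [-2.42,5.22,0],
], yaw=[0.044,0.087,0.131,0.175,0.218,0.262,0.305,0.349])

```text
clock: 9.6
tcp_pos: [0.7053, -0.2315, 0.2504]
eef_rot: [[0.964, -0.267, 0.001], [-0.267, -0.964, -0.003], [0.002, 0.002, -1.0]]
wrist_force: [5.3, -2.3, -2.0]
grip_width: 0.01
```

```bash
python3 - <<'E'
from h import *
s=sensors.observe();print(s["clock"],s["tcp_pos"],s["wrist_force"],s["ft_torque"],s["grip_width"],s["joint_pos"])
for n in("side","top"):
  p,d=cams.snapshot(n);cv2.imwrite(f"pics/{n}5.png",p[:,:,::-1])
E
```

```text
9.6 [ 0.70527876 -0.23152796  0.25042823] [ 5.30462622 -2.33352967 -1.98698076] [-0.55412249 -1.13090027 -0.04810021] 0.010017482924241388 [  0.98318663  45.31898136  33.99032418  64.64574965 -24.01506191
  76.46403542  16.76794837]
```

View pics/side5.png

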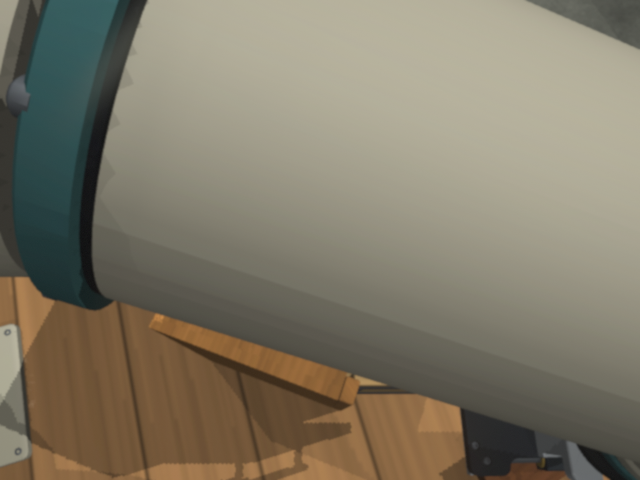

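The arm now hides most of the cupboard in the side view, so I'm relying on the tool pose. The jaws are at -15.5°, and a right angle to the front is about -37.8°.

Emit:
apply_moves([
  [-0.2,0.7,0],
  [-0.43,1.38,0],
  [-0.7,2.05,0],
  [-0.98,2.71,0],
  [-1.3,3.36,0],
  [-1.65,4.0,0],
  [-2.03,4.62,0],
  [-2.42,5.22,0],
], yaw=[0.044,0.087,0.131,0.175,0.218,0.262,0.305,0.349])

```text
clock: 10.7
tcp_pos: [0.6673, -0.2754, 0.2504]
eef_rot: [[0.814, -0.581, -0.0], [-0.581, -0.814, -0.002], [0.001, 0.002, -1.0]]
wrist_force: [3.8, -3.2, -2.8]
grip_width: 0.0099
```

Emit:
apply_moves([
  [-0.1,0.35,0],
  [-0.2,0.68,0],
  [-0.2,0.68,0],
  [-0.2,0.68,0],
], yaw=[0.022,0.042,0.042,0.042])

```text
clock: 11.2
tcp_pos: [0.6615, -0.2799, 0.2504]
eef_rot: [[0.79, -0.613, -0.001], [-0.613, -0.79, -0.003], [0.001, 0.003, -1.0]]
wrist_force: [2.7, -3.7, -1.9]
grip_width: 0.01
```

Emit:
apply_moves([
  [0,0,0],
  [0,0,0],
  [0,0,0],
  [0,0,0],
  [0,0,0],
  [0,0,0],
], yaw=[0,0,0,0,0,0], hand=0.7)

```text
clock: 11.95
tcp_pos: [0.6624, -0.2775, 0.2504]
eef_rot: [[0.792, -0.611, -0.0], [-0.611, -0.792, 0.0], [-0.0, -0.0, -1.0]]
wrist_force: [-0.0, 0.2, -0.1]
grip_width: 0.065
```

```bash
python3 - <<'E'
from h import *
s=sensors.observe();print(s["clock"],s["tcp_pos"],s["wrist_force"],s["ft_torque"],s["grip_width"],s["joint_pos"])
for n in("wrist",):
  p,d=cams.snapshot(n);cv2.imwrite(f"pics/{n}6.png",p[:,:,::-1])
E
```

```text
11.95 [ 0.66240682 -0.27753218  0.25036764] [-0.0041355  0.1617748 -0.0860961] [-0.021208    0.1147459   0.02148889] 0.06502008296532504 [  2.16235199  44.14181569  39.52857409  69.70416131 -27.28450166
  75.24244924   2.6429593 ]
```

View pics/wrist6.png

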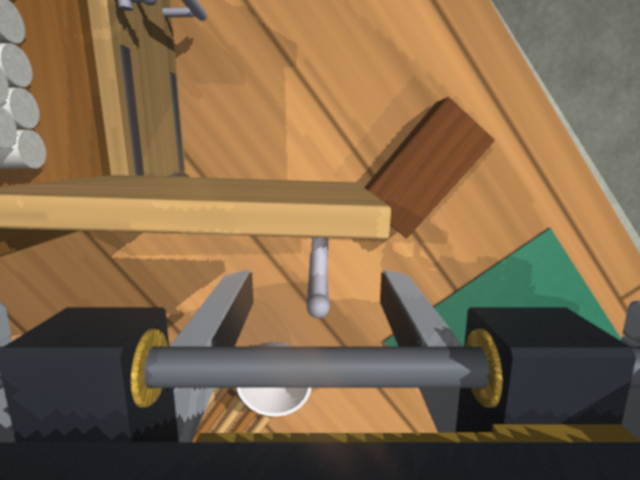

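The wrist view shows the leaf open and parallel to the jaws, with the bar top at (318,305). It sits between the open fingers (about 250 and 380) and nothing is touching. I'll lift straight up, then back off and check.

Emit:
apply_moves([
  [0,0,-2],
  [0,0,-4.5],
  [0,0,-7],
  [0,0,-9.5],
  [0,0,-12],
  [0,0,-14],
  [0,0,-14],
], yaw=[0,0,0,0,0,0,0])

```text
clock: 12.88
tcp_pos: [0.6628, -0.2784, 0.3919]
eef_rot: [[0.792, -0.611, 0.003], [-0.611, -0.792, -0.002], [0.003, -0.0, -1.0]]
wrist_force: [0.6, -0.3, -0.1]
grip_width: 0.0658
```

Emit:
apply_moves([
  [0,4,0],
  [0,8,0],
  [-1,13,0],
  [-3,18,0],
  [-5,23,0],
  [-7,28,0],
  [-7,28,0],
  [-7,28,0],
], yaw=[0,0,0,0,0,0,0,0])

```text
clock: 13.88
tcp_pos: [0.4367, -0.4557, 0.3895]
eef_rot: [[0.792, -0.61, 0.0], [-0.61, -0.792, 0.002], [-0.001, -0.001, -1.0]]
wrist_force: [0.7, 0.6, 0.4]
grip_width: 0.0659
```

```bash
python3 - <<'E'
from h import *
s=sensors.observe();print(s["clock"],s["tcp_pos"],s["wrist_force"])
for n in("side","top"):
  p,d=cams.snapshot(n);cv2.imwrite(f"pics/{n}7.png",p[:,:,::-1]);np.save(f"pics/{n}7.npy",d)
E
```

```text
13.875 [ 0.43674233 -0.45571333  0.38951555] [0.70136817 0.57738783 0.4004513 ]
```

View pics/side7.png

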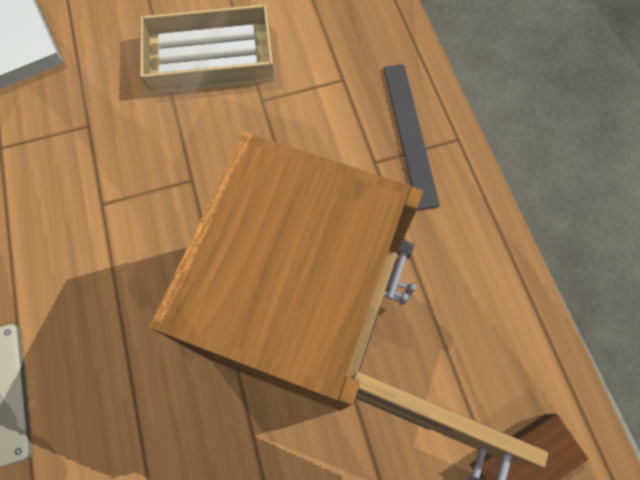

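View pics/top7.png

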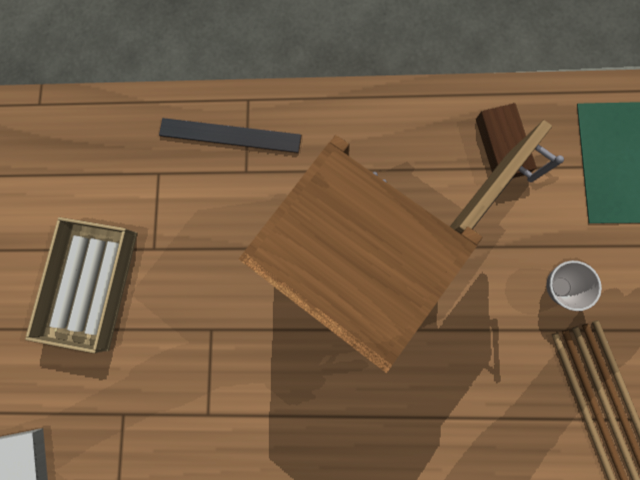

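```bash
python3 - <<'E'
from h import *
def plane(n,uv,z=.293):
    o,d=ray(n,uv);return (o+(z-o[2])/d[2]*d)[:2]
for n,a,b,c,e in [("side",(359,375),(547,455),(345,402),(419,189)),("top",(461,226),(546,123),(475,241),(340,141))]:
    L=plane(n,b)-plane(n,a);F=plane(n,e,.295)-plane(n,c,.295)
    A=lambda v:np.degrees(np.arctan2(v[1],v[0]))
    print(n,A(L),A(F),A(F)-A(L),np.linalg.norm(L),np.linalg.norm(F))
im0=cv2.imread("pics/side0.png");im=cv2.imread("pics/side7.png")
c=np.hstack([im0[230:320,370:430],im[230:320,370:430]]);cv2.imwrite("pics/bolt.png",cv2.resize(c,None,fx=6,fy=6,interpolation=cv2.INTER_CUBIC))
E
```

```text
side -39.44577317015911 52.25506958143216 91.70084275159127 0.18442311824989463 0.23791206275406154
top -40.53602437004812 51.38018979199779 91.91621416204592 0.1844104124675531 0.2229816673526614
```

View pics/bolt.png

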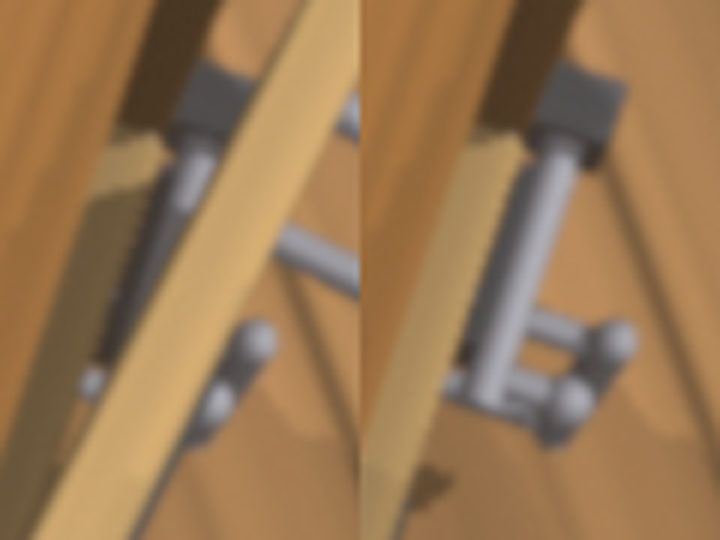

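The leaf measures about 91–92° from the cupboard front in both views. The bolt rod runs into its keep, and the bottom handle is where it was at the start. The arm is clear of everything, so I'm handing in.

```bash
python3 -c "
from h import *
print(arm.finish_job(), sensors.observe()['clock'])"
```

```text
the job is handed in; nothing more can be done
the job is handed in; nothing more can be done
```

The top half of the door is open at about a right angle, and I've handed the job in. I gripped its handle bar from above, swung the leaf gently about 82° along its hinge arc, let go, lifted clear and backed away.

- **Opening angle:** both fixed cameras put the leaf at about 92° to the cupboard front (91.7° side, 91.9° top). The tool pose at release gave about 90°. The tubes show uncovered in the wrist view.
- **Bottom half:** it looks shut, with its handle where it was at the start and the bolt rod in its keep. I judged this from pictures only.
- **Forces and time:** wrist readings at the end of each move stayed below about 8 N. The arm touched nothing at the end, and the last clock reading before handing in was about 14 s.
- **Disagreement:** the network's first handle point came out about 17 mm too low and 9 mm off sideways. I used the bar's position from the depth readings, two-camera sighting and wrist view instead, and those agreed within about 3 mm.

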